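# Stroke the stage clips flat

## Task

Close the four raised yellow clips on the black microscope stage by stroking them flat with the fingertips: begin close over the green dot and follow the white curved line to the red dot in one unbroken stroke, smoothing the clips down one after another. Keep the fingertips low and over the line all the way, touch lightly, never lift or bend a clip further up, and leave the dish and all other loose things where they stand. Then take the hand away.

Things in the scene. Friction and masses are not known exactly. Their poses are not given: they have to be found in the camera images.
- stage: black square microscope stage, fixed to the table: 250 x 250 mm top plate, its flat top 75 mm above the table; a black hand knob sticks out 35 mm from one side, below the plate. Origin on the table under the plate's centre, z up; the white line is symmetrical about its +x axis. Inside the line lies a flush round glass window of radius 60 mm.
- start_dot (a point): centre of the green dot (18 mm across, flat on the plate's top): the start of the line, at -102 deg (angles about the stage's z from its +x axis)
- end_dot (a point): centre of the red dot (18 mm across, flat on the plate's top): the end of the line, at +102 deg
- arc_centre (a point): centre of the line and of the window, at the height of the plate's top. The white line, printed on the plate, is an arc of radius 85 mm about this point, running counter-clockwise seen from above from the green dot to the red dot. The four yellow clips sit on it at -72, -24, 24 and 72 deg
- clip1_seat (a point): where the middle of clip 1's top face lies when it is flat: on the line, 3.5 mm above the plate's top (does not move with the leaf)
- clip2_seat (a point): where the middle of clip 2's top face lies when it is flat: on the line, 3.5 mm above the plate's top (does not move with the leaf)
- clip3_seat (a point): where the middle of clip 3's top face lies when it is flat: on the line, 3.5 mm above the plate's top (does not move with the leaf)
- clip4_seat (a point): where the middle of clip 4's top face lies when it is flat: on the line, 3.5 mm above the plate's top (does not move with the leaf)
- clip1 (a joint): angle of clip 1 (first from the green dot), rad: 0 flat, starts 0.35 to 0.6, grows upward to 1.3. Stiff yellow leaf, free end orange, 32 mm along the line, 18 wide, 3 thick; hinged 2 mm above the plate at its end nearer the green dot, so the free end points on towards the red dot. Stays where left; about 1 N turns it.
- clip2 (a joint): angle of clip 2 (second from the green dot), rad: 0 flat, starts 0.35 to 0.6, grows upward to 1.3. Stiff yellow leaf, free end orange, 32 mm along the line, 18 wide, 3 thick; hinged 2 mm above the plate at its end nearer the green dot, so the free end points on towards the red dot. Stays where left; about 1 N turns it.
- clip3 (a joint): angle of clip 3 (third from the green dot), rad: 0 flat, starts 0.35 to 0.6, grows upward to 1.3. Stiff yellow leaf, free end orange, 32 mm along the line, 18 wide, 3 thick; hinged 2 mm above the plate at its end nearer the green dot, so the free end points on towards the red dot. Stays where left; about 1 N turns it.
- clip4 (a joint): angle of clip 4 (last from the green dot), rad: 0 flat, starts 0.35 to 0.6, grows upward to 1.3. Stiff yellow leaf, free end orange, 32 mm along the line, 18 wide, 3 thick; hinged 2 mm above the plate at its end nearer the green dot, so the free end points on towards the red dot. Stays where left; about 1 N turns it.
- dish: small clear glass dish, 54 mm across, 14 mm high, standing near the middle of the stage's window; origin under its centre
- vial: amber glass vial with a white cap, 22 mm across, 42 mm high, standing on the stage plate on the side where there is no line; origin under its centre
- thumbscrew: steel thumbscrew standing on its head, 26 mm across, 28 mm high, on the stage plate on the side where there is no line; origin under its centre
- objective: brass microscope objective standing on the table to the right, 34 mm across, 56 mm high; origin under its centre
- cleaner: white bottle of lens cleaner on the table to the left, 48 mm across, 110 mm high; origin under its centre
- driver: screwdriver with green handle lying on the table to the right, 150 mm long; origin under its middle

How it is judged:
By the outcome, as a careful person would: the job done as asked, in the order asked, and still so for the second after the job is handed in, with the robot touching nothing.
It also fails if it takes over 45 s, if anything falls off the work surface, if the arm or the gripper's body presses on something with over 40 N, if the wrist force passes 120 N, or if a joint passes its speed limit or range.

## Robot

A 6-joint arm with a two-finger parallel gripper is mounted at the origin on the work surface. World frame = base frame: x ahead of the robot, y to its left, z up, the work surface at z = 0. Lengths are in m, angles in rad, forces in N, time in s.
With the tool pointing down it reaches from about 0.425 to 0.95 m from the base axis. Payload 3.5 kg.
Tool frame: the origin (TCP) lies midway between the tips of the shut fingers; the grasp point (between the pads) lies 19 mm behind it (robot.grasp_offset is the distance from the TCP to the grasp point, in m); y points along the fingers, z is the direction in which the jaws open and shut, and the axes are right-handed (so a half turn about y gives the same grasp; the last joint's range is limited). The gripper opens to 85 mm and grips with 20 to 120 N. Pads are 22 mm wide; open, the fingers measure 114 mm over their backs; the gripper's body (76 mm by 85 mm) begins 54 mm behind the grasp point. The pads swing forward as they close: fully open they stand 13 mm farther back than shut.
Start: joints at [-1.378, 0.286, 1.577, -0, 1.279, -0.15], TCP at [0.227, -0.636, 0.231] pointing down, gripper open.
Joint ranges: [-2.77, 2.77], [-0.9, 2.22], [0.21, 2.48], [-1.53, 4.67], [0.24, 2.81], [-2.84, 2.84]. Speed limits (rad/s): [2.79, 2.79, 3.14, 3.14, 3.14, 3.14].

## Interface

Orientations are given as a unit quaternion [w, x, y, z].
In Python, from bench import robot, imaging gives the robot as it stands. The module is installed in compiled form; this text tells all that it offers.
- The arm moves only by the tool apply_moves, never from a script. Its argument "deltas" is a list of rows, each an object with "travel": the shift along the tool's x, y, z scaled (see below), a list of three; "spin": the turn about the tool's y scaled (see below); "gripper": the opening, from 0 (shut) to 1 (fully open). A call has 1 to 5 rows; each row is the pose to reach, as a shift and turn from the pose measured when the call began, along the tool's axes at that moment; what a row does not reach only later rows make up. The controller multiplies each number of a shift by 0.25 m and each number of a turn by 45 degrees. A row lasts 1/8 s, in which the tool goes at most 62.5 mm and 10.7 degrees, less where a joint would pass 70% of its speed; a pose out of reach is approached as far as the arm can. A call with a number of a shift or a turn outside -1 to 1 is refused whole. A call with a gripper value outside its range is refused whole. The fingers move at their own pace and stop on an object; "newtons" is the grip in N (left out, the last holds). Time passes only in rows, so rows that repeat a pose let the fingers close. It gives the time, the measured TCP pose, the force and the opening at its end, in the units of the state.
- robot.state(): the state, without advancing time (a new reading comes with each control period).
- imaging.read_camera(name): name is "scene" or "top" or "wrist"; returns (picture, depth): 480x640x3 uint8, red, green, blue; 480x640 float32, m along the optical axis (not along the pixel's ray), 0 where there is no reading.
- imaging.get_calibration(name): a dict with "camera_matrix" (3x3 intrinsics, pixels), "cam_to_world" (4x4, takes a point from camera to world coordinates). Camera axes: x right, y down, z forward; pixel columns grow to the right and rows downward; lengths in m; the calibration is good to about 2 mm. A picture is of the moment at which its call begins: read the wrist's pose just before it. get_calibration takes no time and is no camera call; for the wrist camera it gives the pose at the moment of the call.
- robot.job_done(): hands the job in, once; it reports no verdict.
The state is a dict: "t": time; "q": joint angles; "joint_velocities": joint speeds; "effort": joint torques, N m; "tool_pos": TCP position; "tool_rot": TCP orientation; "contact_force": force on the tool from outside, world axes, zero at the start; "ft_torque": the same for the moment, N m; "grip_width": finger opening in m.
Only numpy, scipy, OpenCV 4.12 (cv2) and the standard library are available. Lean on these libraries where they do the work, as an engineer would, in place of code of your own. Each camera call takes 0.05 s, during which the arm holds its last target.

## Working session

There is one attempt and no reset: what is moved stays moved. The work goes in short steps, Python scripts to look and compute and a tool call to move; the robot and the scene stay as the last step left them, time stands still between calls to the robot, and variables do not carry over. Pictures are saved under pics/ and viewed, and the job is handed in when it is done.

Besides the shell and the picture viewer there is one more tool, called after "Emit:" by a JSON object that holds its "fn" and its "kwargs", one argument or row to a line. apply_moves: Moves the arm, as the interface text tells. Shifts and turns lie within -1 to 1; 1 stands for 0.25 m of shift or 45 degrees of turn. Its arguments: {"type":"object","properties":{"deltas":{"type":"array","items":{"type":"object","properties":{"travel":{"type":"array","items":{"type":"number"}},"spin":{"type":"number"},"gripper":{"type":"number"}}}},"newtons":{"type":"number"}},"required":["deltas"]}

```bash
mkdir -p pics; cat > h.py <<'E'
import numpy as np, cv2
from bench import robot, imaging
def grab(n,name):
    c=imaging.get_calibration(n); p,d=imaging.read_camera(n)
    cv2.imwrite(f'pics/{name}.png',cv2.cvtColor(p,cv2.COLOR_RGB2BGR)); np.savez(f'pics/{name}.npz',p=p,d=d,K=c['camera_matrix'],T=c['cam_to_world'])
    return p,d,c
def ray(px,K,T,z):
    px=np.atleast_2d(px).astype(float); r=np.c_[px,np.ones(len(px))]@np.linalg.inv(K).T@T[:3,:3].T
    o=T[:3,3]; return o+r*((z-o[2])/r[:,2])[:,None]
E
python3 - <<'E'
from h import *
print(robot.state())
for n in ('top','scene'):
    p,d,c=grab(n,n+'0'); print(c)
E
```

```text
{'t': 0.0, 'q': array([-1.37799396e+00,  2.87187531e-01,  1.57816006e+00, -4.12485574e-05,
        1.27857413e+00, -1.49964469e-01]), 'joint_velocities': array([ 0.00123234, -0.00066076, -0.00015031, -0.0008145 ,  0.00135298,
        0.00120654]), 'effort': array([ 6.58942936e-04, -4.05981016e+01, -2.92623550e+01, -7.29238195e-05,
        5.66245973e-03,  5.13968942e-06]), 'tool_pos': array([ 0.22677972, -0.63507929,  0.22994176]), 'tool_rot': array([ 0.12056648, -0.12062966,  0.69756928, -0.69592335]), 'contact_force': array([0.2116363 , 1.05936467, 0.33067068]), 'ft_torque': array([-0.0489357 , -0.06992721, -0.04589576]), 'grip_width': 0.08528522162259077}
{'camera_matrix': array([[513.51287199,   0.        , 315.57552049],
       [  0.        , 513.51287199, 241.96353567],
       [  0.        ,   0.        ,   1.        ]]), 'cam_to_world': array([[ 1.82667766e-02, -9.81713564e-01,  1.89485625e-01,
         2.76636135e-01],
       [-9.99829958e-01, -1.84144364e-02,  9.81438507e-04,
        -6.28007146e-03],
       [ 2.52577950e-03, -1.89471333e-01, -9.81883005e-01,
         1.22553836e+00],
       [ 0.00000000e+00,  0.00000000e+00,  0.00000000e+00,
         1.00000000e+00]])}
{'camera_matrix': array([[597.00522713,   0.        , 317.45372484],
       [  0.        , 597.00522713, 245.2407813 ],
       [  0.        ,   0.        ,   1.        ]]), 'cam_to_world': array([[ 0.43268401,  0.72920425, -0.53013744,  1.43634618],
       [ 0.90149159, -0.35638945,  0.24555952, -0.40121881],
       [-0.00987234, -0.58416412, -0.81157551,  1.47923287],
       [ 0.        ,  0.        ,  0.        ,  1.        ]])}
```

View pics/top0.png

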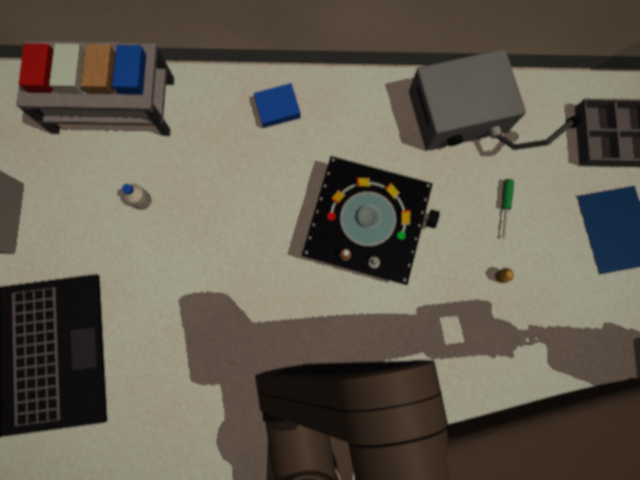

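View pics/scene0.png

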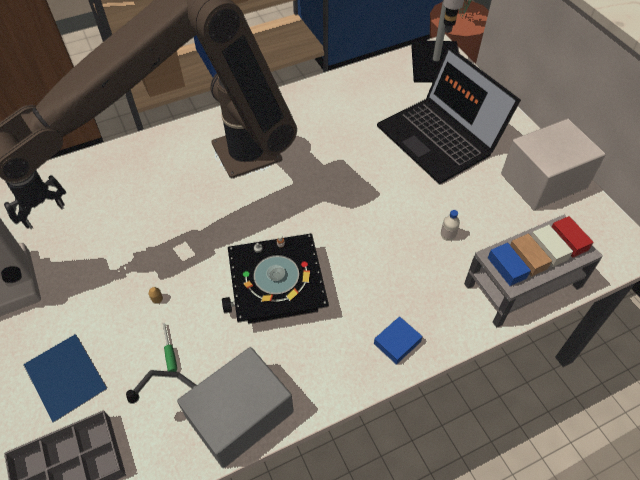

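The top view shows the stage around (368,219). The green dot is at (402,235) and the red at (332,216), with the arc bulging away from the robot. The vial (345,254) and thumbscrew (374,263) stand on the near side.

```bash
cat > m.py <<'E'
from h import *
def cent(p,lo,hi,box):
    hsv=cv2.cvtColor(p,cv2.COLOR_RGB2HSV); m=cv2.inRange(hsv,np.array(lo),np.array(hi))
    b=np.zeros_like(m); b[box[1]:box[3],box[0]:box[2]]=1; m=m*b
    n,l,s,c=cv2.connectedComponentsWithStats(m); k=1+np.argmax(s[1:,4]); return c[k],s[k,4]
if __name__=='__main__':
  for n,box in (('top0',(300,150,440,285)),('scene0',(225,230,330,325))):
    z=np.load(f'pics/{n}.npz'); p,K,T=z['p'],z['K'],z['T']
    g,ga=cent(p,(45,120,60),(80,255,255),box); r,ra=cent(p,(0,200,90),(5,255,255),box)
    G,R=ray([g,r],K,T,.075); v=R-G; L=np.linalg.norm(v[:2])
    u=v[:2]/L; xax=np.array([u[1],-u[0]]); mid=(G+R)[:2]/2
    c=mid-xax*85e-3*np.cos(np.radians(102))
    print(n,g,ga,r,ra,G,R,'L',L,'exp',.17*np.sin(np.radians(102)),'c',c,'yaw',np.degrees(np.arctan2(xax[1],xax[0])))
    x0,y0,x1,y1=box; q=cv2.resize(p[y0:y1,x0:x1],None,fx=5,fy=5,interpolation=cv2.INTER_CUBIC); cv2.imwrite(f'pics/{n}z.png',q[...,::-1])
E
python3 m.py
```

```text
top0 [400.95522388 235.11940299] 67 [330.97959184 215.95918367] 49 [ 0.51828466 -0.20021606  0.075     ] [ 0.56035901 -0.03950868  0.075     ] L 0.16612378555827043 exp 0.16628509212474699 c [ 0.55641812 -0.1243383 ] yaw -14.671162400670337Traceback (most recent call last):
  File "m.py", line 9, in <module>
    g,ga=cent(p,(45,120,60),(80,255,255),box); r,ra=cent(p,(0,200,90),(5,255,255),box)
                                                    ~~~~^^^^^^^^^^^^^^^^^^^^^^^^^^^^^^
  File "m.py", line 5, in cent
    n,l,s,c=cv2.connectedComponentsWithStats(m); k=1+np.argmax(s[1:,4]); return c[k],s[k,4]
                                                     ~~~~~~~~~^^^^^^^^^
    return _wrapfunc(a, 'argmax', axis=axis, out=out, **kwds)
    return bound(*args, **kwds)
ValueError: attempt to get argmax of an empty sequence
```

```bash
sed -i 's/(0,200,90),(5,255,255)/(0,150,90),(6,255,255)/' m.py; python3 m.py
python3 - <<'E'
from h import *
from m import cent
z=np.load('pics/top0.npz');p=z['p'];K,T=z['K'],z['T']
hsv=cv2.cvtColor(p,cv2.COLOR_RGB2HSV);print(hsv[219,368],hsv[219,350],hsv[200,368])
m=cv2.inRange(hsv,(75,20,60),(110,160,255)); b=np.zeros_like(m); b[170:260,325:415]=1; m*=b
c=max(cv2.findContours(m,0,2)[0],key=cv2.contourArea)[:,0]
h=cv2.convexHull(c)[:,0]
P=ray(h,K,T,.075)[:,:2]; A=np.c_[2*P,np.ones(len(P))]; s=np.linalg.lstsq(A,(P**2).sum(1),rcond=None)[0]
print('win',s[:2],np.sqrt(s[2]+s[:2]@s[:2]))
E
```

```text
top0 [400.95522388 235.11940299] 67 [331.         215.84313725] 51 [ 0.51828466 -0.20021606  0.075     ] [ 0.56063495 -0.03955225  0.075     ] L 0.16615175874306354 exp 0.16628509212474699 c [ 0.55654858 -0.12438868] yaw -14.767020930600887
scene0 [245.71875 273.5625 ] 32 [303.96296296 263.62962963] 27 [ 0.51895617 -0.19960505  0.075     ] [ 0.56020238 -0.03852118  0.075     ] L 0.16628068183767122 exp 0.16628509212474699 c [ 0.55669945 -0.12344681] yaw -14.362254786794086
[ 47  23 100] [ 82  51 109] [ 81  50 108]
win [ 0.55709629 -0.12423954] 0.057436311788495883
```

```bash
ls pics
```

```text
scene0.npz
scene0.png
scene0z.png
top0.npz
top0.png
top0z.png
```

```bash
cat > plan.py <<'E'
from h import *
from scipy.spatial.transform import Rotation as Ro
C=np.array([.5567,-.1240]); YAW=-14.6
def pt(a,z,r=.085): 
    t=np.radians(a+YAW); return np.array([C[0]+r*np.cos(t),C[1]+r*np.sin(t),z])
def R(s): w,x,y,z=s['tool_rot']; return Ro.from_quat([x,y,z,w]).as_matrix()
def show(targets):
    s=robot.state(); M=R(s)
    print('t',s['t'],'pos',s['tool_pos'].round(4),'F',s['contact_force'].round(2),'w',round(s['grip_width'],4))
    for p in targets: print((M.T@(p-s['tool_pos'])/.25).round(4).tolist())
def height(a):  # above plate, mm
    xs=[-102,-92];ys=[5.0,5.0]
    for c in (-72,-24,24,72):
        xs+=[c-19,c-6,c+14,c+21]; ys+=[5.2,3.7,3.7,5.0]
    return np.interp(a,xs,ys)/1000
E
python3 - <<'E'
from plan import *
s=robot.state(); print(R(s).round(3))
show([pt(-102,.23)])
E
```

```text
[[-0.942 -0.     0.336]
 [-0.336  0.002 -0.942]
 [-0.    -1.    -0.002]]
t 0.1 pos [ 0.2268 -0.6351  0.2301] F [-0.16 -0.38 -0.45] w 0.0852
[-1.6845, 0.0034, -1.2468]
```

Emit:
{"fn": "apply_moves", "kwargs": {
  "deltas": [
    {"travel":[-0.17,0,-0.125],"spin":0,"gripper":0},
    {"travel":[-0.34,0,-0.25],"spin":0,"gripper":0},
    {"travel":[-0.5,0,-0.37],"spin":0,"gripper":0},
    {"travel":[-0.66,0,-0.49],"spin":0,"gripper":0},
    {"travel":[-0.84,0,-0.62],"spin":0,"gripper":0}
  ],
  "newtons": 20
}}

```text
t: 0.72
tool_pos: [0.373, -0.417, 0.2299]
tool_rot: [0.12, -0.12, 0.698, -0.696]
contact_force: [1.0, -0.1, -0.0]
grip_width: 0.0006
```

```bash
python3 -c "
from plan import *
show([pt(-102,.18)])"
```

```text
t 0.725 pos [ 0.373  -0.417   0.2299] F [ 1.01 -0.13 -0.02] w 0.0006
[-0.8401, 0.2017, -0.6215]
```

Emit:
{"fn": "apply_moves", "kwargs": {
  "deltas": [
    {"travel":[-0.17,0,-0.125],"spin":0,"gripper":0},
    {"travel":[-0.34,0.04,-0.25],"spin":0,"gripper":0},
    {"travel":[-0.5,0.1,-0.37],"spin":0,"gripper":0},
    {"travel":[-0.67,0.15,-0.495],"spin":0,"gripper":0},
    {"travel":[-0.84,0.2,-0.621],"spin":0,"gripper":0}
  ]
}}

```text
t: 1.35
tool_pos: [0.5191, -0.1985, 0.1796]
tool_rot: [0.12, -0.121, 0.698, -0.696]
contact_force: [0.1, -0.4, 0.4]
grip_width: 0.0002
```

```bash
python3 -c "
from plan import *
p,d,c=grab('wrist','w1');print(c)
show([pt(-102,.1),pt(-102,.08)])"
```

```text
{'camera_matrix': array([[333.556358  ,   0.        , 321.35163031],
       [  0.        , 333.556358  , 231.80919279],
       [  0.        ,   0.        ,   1.        ]]), 'cam_to_world': array([[ 0.33553323, -0.89552228, -0.29233081,  0.59438865],
       [-0.9420208 , -0.32021048, -0.10030987, -0.17325302],
       [-0.00377766,  0.309039  , -0.95104186,  0.32234378],
       [ 0.        ,  0.        ,  0.        ,  1.        ]])}
t 1.4 pos [ 0.5205 -0.193   0.1776] F [-0.18  3.16 -1.36] w -0.0001
[0.017, 0.3102, 0.0264]
[0.0171, 0.3902, 0.0271]
```

View pics/w1.png

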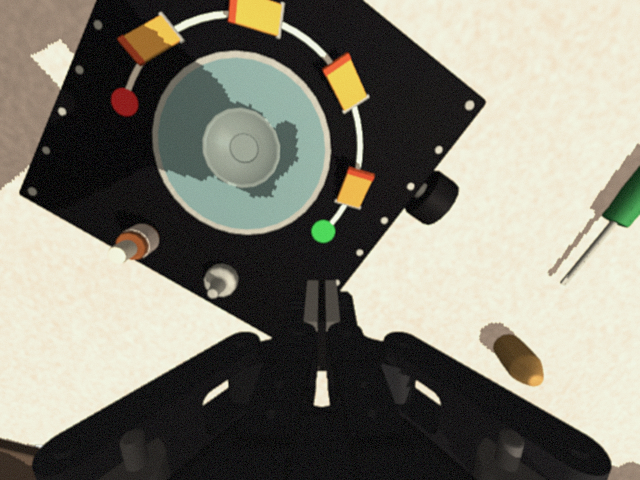

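The wrist view shows the green dot at (323,231), the red at (124,102), all four clips raised along the line, and the shut fingertips at about (322,290). I'll take one more look now the arm has settled and refine the arc.

```bash
cat > ref.py <<'E'
from plan import *
from m import cent
import sys
n=sys.argv[1]
print(robot.state()['tool_pos'],abs(robot.state()['joint_velocities']).max()); p,d,c=grab('wrist',n);K,T=c['camera_matrix'],c['cam_to_world']
g,ga=cent(p,(45,120,60),(80,255,255),(250,100,420,300)); r,ra=cent(p,(0,150,60),(5,255,255),(60,40,200,160))
G,Rr=ray([g,r],K,T,.075); v=Rr-G; L=np.linalg.norm(v[:2]);u=v[:2]/L; x=np.array([u[1],-u[0]])
print(g,ga,r,ra,'L',L,'c',(G+Rr)[:2]/2-x*85e-3*np.cos(np.radians(102)),'yaw',np.degrees(np.arctan2(x[1],x[0])))
hsv=cv2.cvtColor(p,cv2.COLOR_RGB2HSV)
w=(d>0)&(hsv[...,1]<60)&(hsv[...,2]>150)
ys,xs=np.nonzero(w); P=ray(np.c_[xs,ys],K,T,.075)[:,:2]-C; rr=np.linalg.norm(P,axis=1); a=(np.degrees(np.arctan2(P[:,1],P[:,0]))-YAW+180)%360-180
k=(abs(rr-.085)<.006)&(abs(a)<100); print('line r by angle bins')
for lo in range(-100,100,25):
    q=k&(a>=lo)&(a<lo+25); print(lo,q.sum(),rr[q].mean().round(4) if q.sum() else '')
Q=P[k];A=np.c_[2*Q,np.ones(len(Q))];s=np.linalg.lstsq(A,(Q**2).sum(1),rcond=None)[0];print('fit',C+s[:2],np.sqrt(s[2]+s[:2]@s[:2]))
E
python3 ref.py w2; python3 -c "
from plan import *
show([pt(-102,.1),pt(-102,.08)])"
```

```text
[ 0.52054315 -0.19302826  0.17761848] 0.1377837544013242
[329.38559322 235.94491525] 472 [131.825      105.98269231] 520 L 0.166889588089346 c [ 0.55758854 -0.12388876] yaw -14.711320212332277
line r by angle bins
-100 122 0.0851
-75 156 0.0856
-50 206 0.0858
-25 187 0.0862
0 236 0.086
25 223 0.086
50 192 0.0858
75 101 0.0855
fit [ 0.55771426 -0.12412232] 0.0851594348645118
t 1.45 pos [ 0.5192 -0.1955  0.1781] F [-0.1  -0.22  0.39] w 0.0001
[0.0078, 0.3122, 0.0184]
[0.0077, 0.3922, 0.019]
```

```bash
sed -i 's/^C=.*/C=np.array([.5572,-.1240]); YAW=-14.65/' plan.py; python3 -c "
from plan import *
show([pt(-102,.1),pt(-102,.081)])"
```

```text
t 1.45 pos [ 0.5192 -0.1955  0.1781] F [-0.1  -0.22  0.39] w 0.0001
[0.0062, 0.3122, 0.0189]
[0.0061, 0.3882, 0.0194]
```

Emit:
{"fn": "apply_moves", "kwargs": {
  "deltas": [
    {"travel":[0.006,0.08,0.019],"spin":0,"gripper":0},
    {"travel":[0.006,0.17,0.019],"spin":0,"gripper":0},
    {"travel":[0.006,0.24,0.019],"spin":0,"gripper":0},
    {"travel":[0.006,0.28,0.019],"spin":0,"gripper":0},
    {"travel":[0.006,0.28,0.019],"spin":0,"gripper":0}
  ]
}}

```text
t: 2.08
tool_pos: [0.5185, -0.2003, 0.107]
tool_rot: [0.121, -0.123, 0.699, -0.694]
contact_force: [-0.2, 0.2, -0.4]
grip_width: -0.0001
```

```bash
python3 -c "
from plan import *
show([pt(-102,.09),pt(-102,.08)])"
```

```text
t 2.075 pos [ 0.5185 -0.2003  0.107 ] F [-0.18  0.2  -0.41] w -0.0001
[-0.003, 0.068, 0.0001]
[-0.0031, 0.108, 0.0005]
```

Emit:
{"fn": "apply_moves", "kwargs": {
  "deltas": [
    {"travel":[-0.003,0.035,0],"spin":0,"gripper":0},
    {"travel":[-0.003,0.07,0],"spin":0,"gripper":0},
    {"travel":[-0.003,0.095,0],"spin":0,"gripper":0},
    {"travel":[-0.003,0.106,0],"spin":0,"gripper":0},
    {"travel":[-0.003,0.106,0],"spin":0,"gripper":0}
  ]
}}

```text
t: 2.7
tool_pos: [0.519, -0.1997, 0.0803]
tool_rot: [0.12, -0.123, 0.699, -0.694]
contact_force: [-0.1, -0.0, 0.2]
grip_width: 0.0
```

```bash
cat > st.py <<'E'
from plan import *
import sys
s=robot.state(); d=s['tool_pos'][:2]-C
a=(np.degrees(np.arctan2(d[1],d[0]))-YAW+180)%360-180
print('ang',a.round(2),'r',np.linalg.norm(d).round(4),'h mm',((s['tool_pos'][2]-.075)*1e3).round(2),'ydir',R(s)[:,1].round(4))
a0=float(sys.argv[1]); st=float(sys.argv[2])
A=[min(a0+st*i,102) for i in range(1,6)]; print(A,[round(height(x)*1e3,1) for x in A]); show([pt(x,.075+height(x)) for x in A])
E
python3 st.py -102 4.5
```

```text
ang -102.14 r 0.0848 h mm 5.3 ydir [-0.0056  0.0074 -1.    ]
[-97.5, -93.0, -88.5, -84.0, -79.5] [np.float64(5.0), np.float64(5.0), np.float64(4.9), np.float64(4.4), np.float64(3.9)]
t 2.7 pos [ 0.519  -0.1997  0.0803] F [-0.09 -0.02  0.19] w 0.0
[-0.0192, 0.001, 0.0197]
[-0.0397, 0.0008, 0.0368]
[-0.0615, 0.0009, 0.0522]
[-0.0845, 0.0028, 0.0658]
[-0.1084, 0.0047, 0.0777]
```

Emit:
{"fn": "apply_moves", "kwargs": {
  "deltas": [
    {"travel":[-0.019,0.001,0.02],"spin":0,"gripper":0},
    {"travel":[-0.04,0.001,0.037],"spin":0,"gripper":0},
    {"travel":[-0.0615,0.001,0.052],"spin":0,"gripper":0},
    {"travel":[-0.0845,0.003,0.066],"spin":0,"gripper":0},
    {"travel":[-0.1085,0.005,0.078],"spin":0,"gripper":0}
  ]
}}

```text
t: 3.32
tool_pos: [0.5517, -0.209, 0.0788]
tool_rot: [0.121, -0.123, 0.699, -0.694]
contact_force: [-0.5, -0.3, 0.3]
grip_width: 0.0001
```

```bash
python3 st.py -79.5 4.5
```

```text
ang -79.06 r 0.0852 h mm 3.84 ydir [-0.0052  0.0072 -1.    ]
[-75.0, -70.5, -66.0, -61.5, -57.0] [np.float64(3.7), np.float64(3.7), np.float64(3.7), np.float64(3.7), np.float64(3.9)]
t 3.325 pos [ 0.5517 -0.209   0.0788] F [-0.52 -0.27  0.29] w 0.0001
[-0.0227, 0.0004, 0.0081]
[-0.0482, 0.0003, 0.016]
[-0.0742, 0.0002, 0.0219]
[-0.1007, 0.0001, 0.0258]
[-0.1273, -0.0007, 0.0275]
```

Emit:
{"fn": "apply_moves", "kwargs": {
  "deltas": [
    {"travel":[-0.0227,0.0005,0.008],"spin":0,"gripper":0},
    {"travel":[-0.048,0.0005,0.016],"spin":0,"gripper":0},
    {"travel":[-0.074,0.0005,0.022],"spin":0,"gripper":0},
    {"travel":[-0.1,0.0005,0.026],"spin":0,"gripper":0},
    {"travel":[-0.127,0.0,0.0275],"spin":0,"gripper":0}
  ]
}}

```text
t: 3.95
tool_pos: [0.5844, -0.2046, 0.0787]
tool_rot: [0.121, -0.123, 0.699, -0.694]
contact_force: [-0.4, 0.5, 1.0]
grip_width: 0.0003
```

```bash
python3 st.py -57 4.5; python3 - <<'E'
from plan import *
p,d,c=grab('wrist','w3')
cv2.imwrite('pics/w3z.png',cv2.resize(p[0:300,150:550],None,fx=2,fy=2)[...,::-1])
E
```

```text
ang -56.7 r 0.085 h mm 3.66 ydir [-0.005   0.0072 -1.    ]
[-52.5, -48.0, -43.5, -39.0, -34.5] [np.float64(4.7), np.float64(5.1), np.float64(5.2), np.float64(4.7), np.float64(4.2)]
t 3.95 pos [ 0.5844 -0.2046  0.0787] F [-0.35  0.52  1.  ] w 0.0003
[-0.0249, -0.0043, -0.0005]
[-0.0515, -0.0058, -0.003]
[-0.0778, -0.0062, -0.0075]
[-0.1037, -0.0044, -0.0141]
[-0.129, -0.0023, -0.0226]
```

View pics/w3z.png

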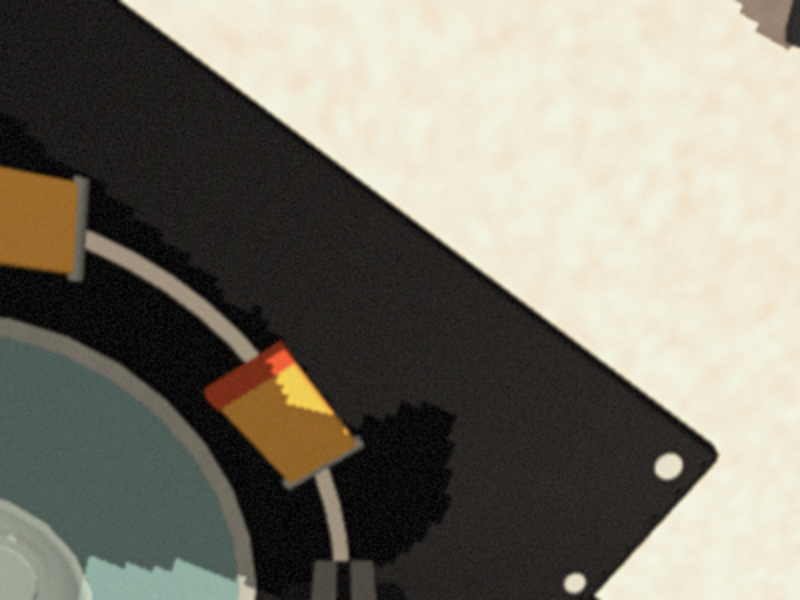

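```bash
python3 - <<'E'
from plan import *
p,d,c=grab('scene','s3')
cv2.imwrite('pics/s3z.png',cv2.resize(p[225:330,220:340],None,fx=5,fy=5,interpolation=2)[...,::-1])
E
python3 st.py -57 4.5
```

```text
ang -56.55 r 0.085 h mm 3.7 ydir [-0.0047  0.0071 -1.    ]
[-52.5, -48.0, -43.5, -39.0, -34.5] [np.float64(4.7), np.float64(5.1), np.float64(5.2), np.float64(4.7), np.float64(4.2)]
t 4.05 pos [ 0.5846 -0.2044  0.0787] F [ 0.6   0.57 -0.89] w -0.0002
[-0.024, -0.0041, -0.0004]
[-0.0506, -0.0056, -0.0028]
[-0.0769, -0.006, -0.0073]
[-0.1028, -0.0042, -0.0138]
[-0.1281, -0.0022, -0.0224]
```

View pics/s3z.png

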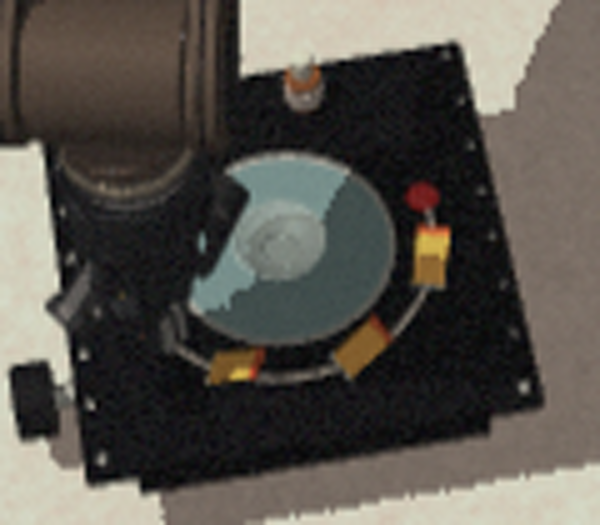

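The hand hides clip 1, but the dish is still and the tips are on the line. I'll carry on with the stroke.

Emit:
{"fn": "apply_moves", "kwargs": {
  "deltas": [
    {"travel":[-0.024,-0.003,-0.0005],"spin":0,"gripper":0},
    {"travel":[-0.0505,-0.0055,-0.003],"spin":0,"gripper":0},
    {"travel":[-0.077,-0.006,-0.0075],"spin":0,"gripper":0},
    {"travel":[-0.103,-0.004,-0.014],"spin":0,"gripper":0},
    {"travel":[-0.128,-0.002,-0.0225],"spin":0,"gripper":0}
  ]
}}

```text
t: 4.68
tool_pos: [0.6131, -0.1883, 0.0794]
tool_rot: [0.121, -0.123, 0.699, -0.694]
contact_force: [-0.8, -0.7, 0.3]
grip_width: -0.0001
```

```bash
python3 st.py -34.5 4.5
```

```text
ang -34.34 r 0.0852 h mm 4.38 ydir [-0.0048  0.0066 -1.    ]
[-30.0, -25.5, -21.0, -16.5, -12.0] [np.float64(3.7), np.float64(3.7), np.float64(3.7), np.float64(3.7), np.float64(3.7)]
t 4.675 pos [ 0.6131 -0.1883  0.0794] F [-0.76 -0.68  0.34] w -0.0001
[-0.0234, 0.0027, -0.0109]
[-0.047, 0.0028, -0.0233]
[-0.0696, 0.0028, -0.0375]
[-0.091, 0.0029, -0.0534]
[-0.1111, 0.003, -0.071]
```

Emit:
{"fn": "apply_moves", "kwargs": {
  "deltas": [
    {"travel":[-0.0235,0.003,-0.011],"spin":0,"gripper":0},
    {"travel":[-0.047,0.003,-0.0235],"spin":0,"gripper":0},
    {"travel":[-0.0695,0.003,-0.0375],"spin":0,"gripper":0},
    {"travel":[-0.091,0.003,-0.0535],"spin":0,"gripper":0},
    {"travel":[-0.111,0.003,-0.071],"spin":0,"gripper":0}
  ]
}}

```text
t: 5.3
tool_pos: [0.6334, -0.1617, 0.0786]
tool_rot: [0.121, -0.123, 0.699, -0.694]
contact_force: [-0.2, -0.8, 0.5]
grip_width: -0.0002
```

```bash
python3 st.py -12 4.5
```

```text
ang -11.68 r 0.085 h mm 3.65 ydir [-0.0048  0.0067 -1.    ]
[-7.5, -3.0, 1.5, 6.0, 10.5] [np.float64(4.2), np.float64(5.0), np.float64(5.1), np.float64(5.1), np.float64(4.6)]
t 5.3 pos [ 0.6334 -0.1617  0.0786] F [-0.18 -0.78  0.52] w -0.0002
[-0.0173, -0.002, -0.0177]
[-0.0344, -0.0052, -0.0383]
[-0.0498, -0.0055, -0.0601]
[-0.0635, -0.0052, -0.083]
[-0.0753, -0.003, -0.1069]
```

Emit:
{"fn": "apply_moves", "kwargs": {
  "deltas": [
    {"travel":[-0.0175,-0.002,-0.0175],"spin":0,"gripper":0},
    {"travel":[-0.0345,-0.005,-0.0385],"spin":0,"gripper":0},
    {"travel":[-0.05,-0.0055,-0.06],"spin":0,"gripper":0},
    {"travel":[-0.0635,-0.005,-0.083],"spin":0,"gripper":0},
    {"travel":[-0.0755,-0.003,-0.107],"spin":0,"gripper":0}
  ]
}}

```text
t: 5.92
tool_pos: [0.6421, -0.1299, 0.0796]
tool_rot: [0.121, -0.123, 0.699, -0.694]
contact_force: [0.1, -2.5, 1.7]
grip_width: -0.0001
```

```bash
python3 st.py 10.5 4.5
```

```text
ang 10.67 r 0.0851 h mm 4.63 ydir [-0.0047  0.0061 -1.    ]
[15.0, 19.5, 24.0, 28.5, 33.0] [np.float64(4.0), np.float64(3.7), np.float64(3.7), np.float64(3.7), np.float64(3.7)]
t 5.925 pos [ 0.6421 -0.1299  0.0796] F [ 0.13 -2.52  1.67] w -0.0001
[-0.0092, 0.0025, -0.024]
[-0.0171, 0.004, -0.0495]
[-0.023, 0.0042, -0.0755]
[-0.0269, 0.0044, -0.1019]
[-0.0287, 0.0046, -0.1286]
```

Contact on clip 3 is light, about 3 N. Carrying on.

Emit:
{"fn": "apply_moves", "kwargs": {
  "deltas": [
    {"travel":[-0.009,0.0025,-0.024],"spin":0,"gripper":0},
    {"travel":[-0.017,0.004,-0.0495],"spin":0,"gripper":0},
    {"travel":[-0.023,0.0045,-0.0755],"spin":0,"gripper":0},
    {"travel":[-0.027,0.0045,-0.102],"spin":0,"gripper":0},
    {"travel":[-0.0285,0.0045,-0.1285],"spin":0,"gripper":0}
  ]
}}

```text
t: 6.55
tool_pos: [0.6377, -0.0967, 0.0786]
tool_rot: [0.121, -0.124, 0.699, -0.694]
contact_force: [1.1, -0.2, 0.7]
grip_width: 0.0
```

```bash
python3 st.py 33 4.5
```

```text
ang 33.39 r 0.085 h mm 3.64 ydir [-0.0049  0.0062 -1.    ]
[37.5, 42.0, 46.5, 51.0, 55.5] [np.float64(3.7), np.float64(4.4), np.float64(5.0), np.float64(5.2), np.float64(4.9)]
t 6.55 pos [ 0.6377 -0.0967  0.0786] F [ 1.09 -0.15  0.68] w 0.0
[0.0003, -0.0001, -0.0244]
[0.0027, -0.0028, -0.051]
[0.0072, -0.005, -0.0773]
[0.0138, -0.0052, -0.1032]
[0.0223, -0.0041, -0.1285]
```

Emit:
{"fn": "apply_moves", "kwargs": {
  "deltas": [
    {"travel":[0.0005,0,-0.0245],"spin":0,"gripper":0},
    {"travel":[0.0025,-0.003,-0.051],"spin":0,"gripper":0},
    {"travel":[0.007,-0.005,-0.0775],"spin":0,"gripper":0},
    {"travel":[0.014,-0.005,-0.103],"spin":0,"gripper":0},
    {"travel":[0.0225,-0.004,-0.1285],"spin":0,"gripper":0}
  ]
}}

```text
t: 7.18
tool_pos: [0.6212, -0.068, 0.0799]
tool_rot: [0.121, -0.124, 0.699, -0.694]
contact_force: [0.9, 0.2, -1.0]
grip_width: -0.0
```

```bash
python3 st.py 55.5 4.5
```

```text
ang 55.83 r 0.085 h mm 4.89 ydir [-0.0049  0.0063 -1.    ]
[60.0, 64.5, 69.0, 73.5, 78.0] [np.float64(4.4), np.float64(3.9), np.float64(3.7), np.float64(3.7), np.float64(3.7)]
t 7.175 pos [ 0.6212 -0.068   0.0799] F [ 0.9   0.18 -0.97] w -0.0
[0.0097, 0.0022, -0.0227]
[0.0221, 0.0045, -0.0463]
[0.0363, 0.0054, -0.0689]
[0.0523, 0.0056, -0.0903]
[0.0699, 0.0058, -0.1104]
```

Emit:
{"fn": "apply_moves", "kwargs": {
  "deltas": [
    {"travel":[0.0095,0.002,-0.0225],"spin":0,"gripper":0},
    {"travel":[0.022,0.0045,-0.0465],"spin":0,"gripper":0},
    {"travel":[0.0365,0.0055,-0.069],"spin":0,"gripper":0},
    {"travel":[0.0525,0.0055,-0.0905],"spin":0,"gripper":0},
    {"travel":[0.07,0.006,-0.1105],"spin":0,"gripper":0}
  ]
}}

```text
t: 7.8
tool_pos: [0.5949, -0.0478, 0.0786]
tool_rot: [0.121, -0.124, 0.699, -0.694]
contact_force: [0.7, -0.4, 1.9]
grip_width: 0.0001
```

```bash
python3 st.py 78 4.8
```

```text
ang 78.34 r 0.085 h mm 3.62 ydir [-0.0048  0.0063 -1.    ]
[82.8, 87.6, 92.4, 97.2, 102.0] [np.float64(3.7), np.float64(4.0), np.float64(4.9), np.float64(5.0), np.float64(5.0)]
t 7.8 pos [ 0.5949 -0.0478  0.0786] F [ 0.73 -0.42  1.89] w 0.0001
[0.0192, -0.0001, -0.0182]
[0.0412, -0.0011, -0.0363]
[0.0646, -0.0045, -0.0525]
[0.0894, -0.0048, -0.0666]
[0.1152, -0.0046, -0.0786]
```

Emit:
{"fn": "apply_moves", "kwargs": {
  "deltas": [
    {"travel":[0.019,0,-0.018],"spin":0,"gripper":0},
    {"travel":[0.041,0,-0.0365],"spin":0,"gripper":0},
    {"travel":[0.0645,-0.002,-0.0525],"spin":0,"gripper":0},
    {"travel":[0.0895,-0.004,-0.0665],"spin":0,"gripper":0},
    {"travel":[0.115,-0.0045,-0.0785],"spin":0,"gripper":0}
  ]
}}

```text
t: 8.43
tool_pos: [0.5605, -0.039, 0.0799]
tool_rot: [0.121, -0.124, 0.699, -0.694]
contact_force: [-0.1, 0.1, 0.3]
grip_width: 0.0003
```

```bash
python3 st.py 97.2 4.8; python3 - <<'E'
from plan import *
p,d,c=grab('scene','s4')
cv2.imwrite('pics/s4z.png',cv2.resize(p[225:330,220:340],None,fx=5,fy=5,interpolation=2)[...,::-1])
E
```

```text
ang 102.42 r 0.0851 h mm 4.88 ydir [-0.0053  0.0064 -1.    ]
[102.0, 102, 102, 102, 102] [np.float64(5.0), np.float64(5.0), np.float64(5.0), np.float64(5.0), np.float64(5.0)]
t 8.425 pos [ 0.5605 -0.039   0.0799] F [-0.1   0.1   0.29] w 0.0003
[-0.0022, -0.0005, 0.0012]
[-0.0022, -0.0005, 0.0012]
[-0.0022, -0.0005, 0.0012]
[-0.0022, -0.0005, 0.0012]
[-0.0022, -0.0005, 0.0012]
```

View pics/s4z.png

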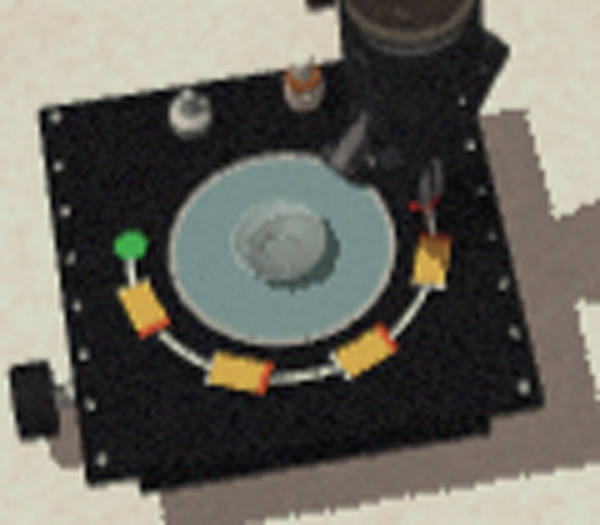

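The scene view shows all four clips lying flat and the fingertips over the red dot at (425,205). I'll lift straight up, then move back.

Emit:
{"fn": "apply_moves", "kwargs": {
  "deltas": [
    {"travel":[0,-0.05,0],"spin":0,"gripper":0},
    {"travel":[0,-0.14,0],"spin":0,"gripper":0},
    {"travel":[0,-0.27,0],"spin":0,"gripper":0},
    {"travel":[0,-0.4,0],"spin":0,"gripper":0},
    {"travel":[0,-0.48,0],"spin":0,"gripper":0}
  ]
}}

```text
t: 9.1
tool_pos: [0.5615, -0.0399, 0.2027]
tool_rot: [0.122, -0.123, 0.699, -0.694]
contact_force: [-1.0, -1.0, -0.4]
grip_width: 0.0006
```

```bash
python3 -c "
from plan import *
show([np.array([.52,.12,.25])])"
```

```text
t 9.1 pos [ 0.5615 -0.0399  0.2027] F [-1.03 -1.   -0.38] w 0.0006
[-0.0616, -0.1851, -0.6592]
```

Emit:
{"fn": "apply_moves", "kwargs": {
  "deltas": [
    {"travel":[-0.01,-0.04,-0.13],"spin":0,"gripper":0},
    {"travel":[-0.03,-0.1,-0.3],"spin":0,"gripper":0},
    {"travel":[-0.05,-0.15,-0.47],"spin":0,"gripper":0},
    {"travel":[-0.06,-0.18,-0.6],"spin":0,"gripper":0},
    {"travel":[-0.06,-0.18,-0.65],"spin":0,"gripper":0}
  ]
}}

```text
t: 9.72
tool_pos: [0.5203, 0.119, 0.2496]
tool_rot: [0.123, -0.123, 0.698, -0.694]
contact_force: [0.4, 0.1, -0.2]
grip_width: 0.0
```

```bash
python3 - <<'E'
from plan import *
v=[]
for n,b in (('top',(300,150,440,285)),('scene',(220,225,340,330)),('wrist',(0,0,640,480))):
    p,d,c=grab(n,n+'9'); x0,y0,x1,y1=b; q=p[y0:y1,x0:x1]; v.append(cv2.resize(q,(400,300) if n!='wrist' else (800,300),interpolation=2))
cv2.imwrite('pics/fin.png',np.vstack([np.hstack(v[:2]),cv2.resize(v[2],(800,300))])[...,::-1])
# dish/vial/others vs before in top image
a=np.load('pics/top0.npz');b=np.load('pics/top9.npz')
for n,bx in (('obj',(490,260,520,290)),('cleaner',(110,170,160,220)),('driver',(490,170,525,245))):
    x0,y0,x1,y1=bx; print(n,abs(a['p'][y0:y1,x0:x1].astype(int)-b['p'][y0:y1,x0:x1]).mean())
print(robot.state()['t'],robot.state()['contact_force'])
E
```

```text
obj 9.837777777777777
cleaner 23.2924
driver 10.591619047619048
9.875 [ 0.84484799 -0.67379478  0.73080893]
```

View pics/fin.png

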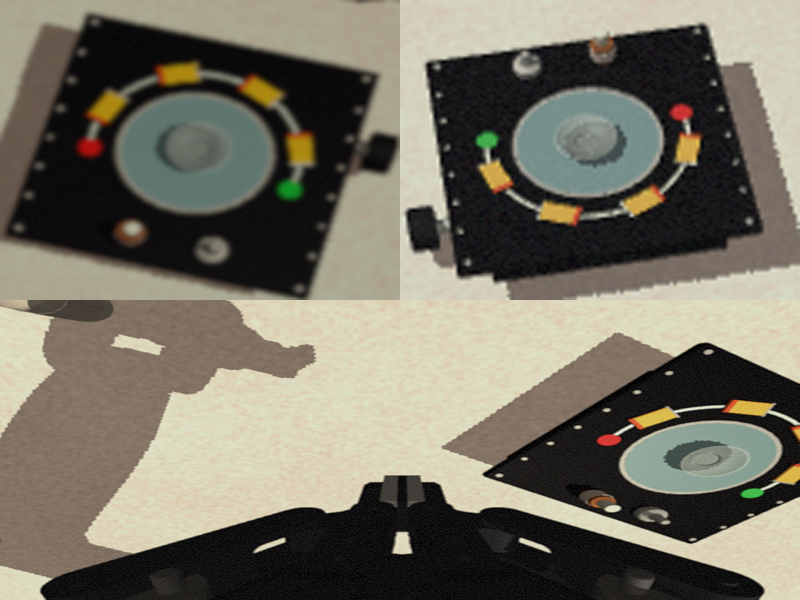

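The final view shows all four clips flat, the vial and thumbscrew standing, and the hand clear. I'll check the clip heights and the dish shift with numbers.

```bash
python3 - <<'E'
from plan import *
for n in ('w2','wrist9','top0','top9','scene0','scene9'):
    z=np.load(f'pics/{n}.npz');p,d,K,T=z['p'],z['d'],z['K'],z['T']
    hsv=cv2.cvtColor(p,cv2.COLOR_RGB2HSV)
    v,u=np.mgrid[0:480,0:640]; r=np.stack([u,v,np.ones_like(u)],-1)@np.linalg.inv(K).T
    P=(r*d[...,None])@T[:3,:3].T+T[:3,3]; q=P[...,:2]-C; rr=np.linalg.norm(q,axis=2); a=(np.degrees(np.arctan2(q[...,1],q[...,0]))-YAW+180)%360-180
    ye=(hsv[...,0]>4)&(hsv[...,0]<32)&(hsv[...,1]>120)&(d>0)&(abs(rr-.085)<.015)
    pl=(d>0)&(hsv[...,2]<50)&(abs(rr-.1)<.02)
    base=np.median(P[...,2][pl]); o=[]
    for c in(-72,-24,24,72):
        k=ye&(abs(a-c)<14); s=np.radians(a[k]-c)*.085; f=np.polyfit(s,P[...,2][k],1) if k.sum()>5 else [0,0]; o.append((int(k.sum()),round(float(np.arctan(f[0])),2),round(float(f[1]-base)*1e3,1)))
    di=(d>0)&(rr<.05)&(P[...,2]-base>.006)&(P[...,2]-base<.03)
    print(n,round(float(base),4),o,'dish',P[di][:,:2].mean(0).round(4) if di.sum() else None,di.sum())
def cen(n):
    z=np.load(f'pics/{n}.npz');h=cv2.cvtColor(z['p'],cv2.COLOR_RGB2HSV)
    m=cv2.inRange(h,(100,120,50),(130,255,255))[170:220,110:160]; M=cv2.moments(m); g=cv2.inRange(h,(45,120,30),(85,255,255))[170:245,490:525];G=cv2.moments(g)
    o=cv2.inRange(h,(8,130,30),(30,255,255))[255:295,485:525];O=cv2.moments(o)
    print(n,[(round(x['m10']/x['m00'],1),round(x['m01']/x['m00'],1)) for x in (M,G,O) if x['m00']])
cen('top0');cen('top9')
E
```

```text
w2 0.0756 [(1110, -1.08, 19.2), (1486, 0.41, 10.3), (1745, 0.35, 9.8), (1805, 0.35, 10.6)] dish [ 0.5605 -0.1251] 3912
wrist9 0.0748 [(450, -0.01, 2.8), (168, 0.07, 1.6), (818, -0.01, 3.0), (769, -0.0, 3.0)] dish [ 0.5607 -0.1298] 1824
top0 0.0747 [(160, 0.15, 8.2), (153, 0.3, 8.3), (150, 0.27, 7.5), (149, 0.29, 7.5)] dish [ 0.5614 -0.1267] 335
top9 0.0746 [(158, -0.05, 2.5), (166, -0.04, 2.3), (181, -0.0, 2.0), (171, -0.02, 2.1)] dish [ 0.5614 -0.1259] 338
scene0 0.0738 [(45, 0.6, 11.8), (64, 0.46, 11.3), (75, 0.3, 10.1), (76, 0.33, 10.8)] dish [ 0.5598 -0.1243] 218
scene9 0.0739 [(70, 0.04, 3.4), (83, 0.02, 3.4), (80, -0.11, 3.4), (72, -0.16, 2.9)] dish [ 0.5566 -0.1248] 222
top0 [(17.1, 18.5), (17.3, 23.4), (19.2, 20.2)]
top9 [(17.0, 18.6), (17.3, 23.5), (19.2, 20.1)]
```

Clips are flat and nothing else has moved, so I'm handing the job in.

```bash
python3 -c "
from h import *
print(abs(robot.state()['joint_velocities']).max()); print(robot.job_done())"
```

```text
0.022665135931068225
the job is handed in; nothing more can be done
None
```

All four clips are closed and lie flat. I stroked them with shut fingertips from the green dot to the red dot along the line, then lifted the hand straight up and away. The job was handed in at about 10 s.

- **Stroke:** at the end of each move the tips were within about 0.3 mm of the 85 mm radius and 3.6 to 5.3 mm above the plate. The force read there was about 3 N at most. I could only read it at those points, so brief peaks in between are unknown.
- **Pauses:** the tips stayed down all the way, but they stood still for about 0.1 s after clip 1, at about -57 deg, while I took two pictures. The hand hid clip 1 in both.
- **Clips:** final depth readings put the clip angles at 0 to 0.07 rad from the wrist camera (clip 2 highest, from few pixels) and within 0.05 rad from the top camera. The scene camera disagreed, with -0.11 and -0.16 rad for clips 3 and 4. Those rest on few pixels and a leaf should not go below flat, so I took them as noise.
- **Other things:** the dish is unmoved to within 1 mm in the top view. The scene and wrist depth readings differ by 3 to 5 mm, which I put down to lighting and viewing angle. The bottle, screwdriver and objective are within 0.1 pixel of where they were. The vial and thumbscrew I checked only by eye; both are standing.

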